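# Park the lemon slicer's knife disc heavy side down

### The arm

A 6-joint arm with a two-finger parallel gripper is mounted at the origin on the work surface. World frame = base frame: x ahead of the robot, y to its left, z up, the work surface at z = 0. Lengths are in m, angles in rad, forces in N, time in s.
With the tool pointing down it reaches from about 0.15 to 0.775 m from the base axis. Payload 6.1 kg.
Tool frame: the origin (TCP) lies midway between the tips of the shut fingers; the grasp point (between the pads) lies 19 mm behind it (r.tcp_to_grasp is the distance from the TCP to the grasp point, in m); z points along the fingers, y is the line along which they close (so a half turn about z gives the same grasp; the last joint's range is limited). The gripper opens to 85 mm and grips with 20 to 120 N. Pads are 22 mm wide; open, the fingers measure 114 mm over their backs; the gripper's body (76 mm by 85 mm) begins 54 mm behind the grasp point. The pads swing forward as they close: fully open they stand 13 mm farther back than shut.
Start: joints at [-1.316, 0.126, -0.04, 1.405, 0, 1.571], TCP at [0.132, -0.508, 0.231] pointing down, gripper open.
Joint ranges: [-2.72, 2.72], [-0.95, 1.95], [-1.27, 1.35], [-1.78, 2.02], [-1.46, 1.47], [-3.14, 3.14]. Speed limits (rad/s): [2.39, 2.39, 3.01, 3.14, 3.14, 3.14].

### API

Orientations are given as a unit quaternion [w, x, y, z].
In Python, from plant import r, grab_frame gives the robot as it stands.
- The arm moves only by the shell command python3 -m pendant 'ROWS'. ROWS is JSON, a list of rows, each an object with "slide": the shift along the world's x, y, z scaled (see below), a list of three; "dr": the turn, a rotation vector about the world's x, y, z scaled (see below), a list of three; "jaw": the closure, from -1 (fully open) to 1 (shut). In form: [{"slide": [dx, dy, dz], "dr": [rx, ry, rz], "jaw": jaw}, ...]. A call has 1 to 10 rows; each row is the pose to reach, as a shift and turn from the pose commanded when the call began; what a row does not reach only later rows make up. The controller multiplies each number of a shift by 50 cm and each number of a turn by 90 degrees. A row lasts 1/8 s, in which the tool goes at most 62.5 mm and 10.7 degrees, less where a joint would pass 70% of its speed; a pose out of reach is approached as far as the arm can. A call with a number of a shift or a turn outside -1 to 1 is refused whole. A call with a gripper value outside its range is refused whole. The fingers move at their own pace and stop on an object; the grip force is fixed at half the most. Time passes only in rows, so rows that repeat a pose let the fingers close. It gives the time, the measured TCP pose, the force, the opening and the grip force at its end, in the units of the state.
- r.get_obs(): the state, without advancing time (a new reading comes with each control period).
- grab_frame(name): name is "side" or "top" or "wrist"; returns a dict with "color" (420x560x3 uint8, red, green, blue), "camera_matrix" (3x3 intrinsics, pixels), "D" ([k1, k2, p1, p2, k3] as OpenCV has them; the pictures are not rectified), "cam_to_world" (4x4, takes a point from camera to world coordinates); the wrist camera has in their place "tool_from_camera" (4x4, takes a point from camera to tool coordinates, whose origin is the TCP and whose axes are the flange's). Camera axes: x right, y down, z forward; pixel columns grow to the right and rows downward; lengths in m; the calibration is good to about 2 mm. A picture is of the moment at which its call begins: read the wrist's pose just before it. There is no depth.
- r.job_done(): hands the job in; it is judged then, once.
The state is a dict: "clock": time; "joints": joint angles; "joint_velocities": joint speeds; "joint_efforts": joint torques, N m; "eef_pos": TCP position; "eef_rot": TCP orientation; "force": force on the tool from outside, world axes, zero at the start; "wrist_torque": the same for the moment, N m; "grip_width": finger opening in m; "grip_force": force on a finger pad.
Only numpy, scipy, OpenCV 4.12 (cv2) and the standard library are available. Lean on these libraries where they do the work, as an engineer would, in place of code of your own. Each camera call takes 0.05 s, during which the arm holds its last target. There are 200 camera calls.

### The job

Make the hand-cranked lemon slicer safe to load: swing the latch on top of it over until it lies fully down in its fork, and only then turn the crank. The knife disc inside has a heavy side (its blade carrier), which is out of sight and stands at no fixed angle to the crank: turn the crank by its grip, feel where the disc is heavy, and bring the heavy side to the bottom. Finish while holding the crank grip in the gripper, the disc still, its heavy side straight down, and leave the jar, bowl, knife and lemon half where they are.

Things in the scene. Friction and masses are not known exactly. Their poses are not given: they have to be found in the camera images.
- axle (a point): Point on the slicer's level axle, in the middle plane of the crank grip, 150 mm above the table: centre of the circle of radius 70 mm on which the middle of the grip runs. Its axes are the slicer's, which is fixed to the table: y along the axle from the crank towards the drum, z up, x level, away from the robot (turned by up to 0.3 rad either way).
- drum (a point): Middle of the slicer's aluminium drum, 135 mm along +y from axle, on the axle; same axes. The drum is 196 mm across, 60 mm wide along y, its top 248 mm above the table. Feed cover on its +y face, with a slanting chute 92 mm across out to y = 150 mm and up to 90 mm above the axle; slice spout out to x = -200 mm; base 260 by 170 mm, 22 mm high.
- crank (a joint): Crank angle, rad: 0 with the grip straight above the axle, pi/2 with it level at +x, pi straight down. Turns endlessly both ways; starts with the grip low. Arm and grip are balanced by a counterweight, so any imbalance felt is the disc's. The hidden disc turns rigidly with the crank, at an angle to it that is unknown and differs each time.
- crank_hub (a point): Centre of the crank's hub on the axle, 60 mm along +y from axle. Even drag of about 0.45 N m (6.4 N at the grip) against any motion. The heavy side, when level with the axle, pulls with 0.28 to 0.38 N m (4 to 5.4 N at the grip), less than the drag, so the disc stays where it is left: turned slowly, it goes harder while the heavy side rises and easier while it sinks.
- grip: The crank's grip: black round sleeve, 28 mm in diameter, 100 mm long, level along the axle's direction, spinning freely on its pin, so that a gripper can hold it from above and go round without turning. Origin at its middle; its y axis runs along it towards the drum. The crank arm is 55 mm from the middle on the drum's side; the other end is free.
- latch (a joint): Latch angle, rad: 0 lying level, fully down in the fork on the feed cover (a stop), pi/2 standing straight up, more when leaning over to the crank side (up to 2.5). Starts at 1.3 to 2.3. A stiff hinge (0.07 N m): it stays where it is left.
- latch_hinge (a point): Hinge of the latch on top of the drum, 262 mm above the table; axes as the slicer's, the hinge line along x. The latch swings in the y-z plane and comes down towards +y. The fork that receives it is 52 mm from the hinge along +y; its prongs are level with the closed bar.
- latch_knob (a point): Centre of the black ball, 22 mm in diameter, at the end of the latch bar (a steel rod 7 mm thick), 84 mm from the hinge line.
- jar_mid (a point): Middle of a closed glass jar standing on the table, 90 mm in diameter, 140 mm high. Leave it alone.
- bowl: Small steel bowl under the slice spout, 124 mm across, 50 mm high; origin at the centre of its underside. Leave it alone.
- knife: Kitchen knife with a red handle, 225 mm long, lying on the yellow cutting board; origin near its middle, blade towards its +x. Leave it alone.
- half: Half lemon, 62 mm across, 40 mm high, cut side down on the yellow cutting board (220 by 320 mm, 8 mm thick); origin at the centre of its underside. Leave it alone.

How it is judged:
On the way:
1. the latch lies fully down in its fork (value of joint latch below 0.07 rad), for 0.2 s.
At the end, for the whole second after the job is handed in: The latch is fully down in its fork (within 0.07 rad), the heavy side of the disc is within 0.33 rad (19 degrees) of straight down, the crank is still, and the fingers hold the crank grip with more than 3 N (value of joint latch below 0.07 rad and z of disc_c1 in the frame of axle below -0.053 m and velocity of joint crank between -0.06 and 0.06 rad/s and contact force between the fingers and grip above 3 N); the arm keeps its last pose, push and grip.
It fails at once if the crank was turned (its grip moved more than 25 mm) while the latch was not yet closed (value of joint latch above 0.15 rad and distance of grip from where it was at the start of the episode above 0.025 m).
It fails at once if the jar, bowl, knife or lemon half was moved more than 30 mm (distance of any of jar_mid, bowl, knife, half from where it was at the start of the episode above 0.03 m).
It also fails if it takes over 72 s, if anything falls off the work surface, if the arm or the gripper's body presses on something with over 40 N, if the wrist force passes 120 N, or if a joint passes its speed limit or range.

## Working session

There is one attempt and no reset: what is moved stays moved. The work goes in short steps, Python scripts to look and compute and a shell command to move; the robot and the scene stay as the last step left them, time stands still between calls to the robot, and variables do not carry over. Pictures are saved under pics/ and viewed, at most 10 in all, crops included, and the job is handed in when it is done.

```bash
mkdir -p pics; ls
python3 - <<'E'
from plant import r, grab_frame
import cv2,pickle
for n in ("side","top"):
    f=grab_frame(n); pickle.dump(f,open(n+".pkl","wb")); cv2.imwrite(f"pics/{n}0.png",f["color"][:,:,::-1])
    print(n,f["camera_matrix"],f["D"],f["cam_to_world"])
o=r.get_obs(); print(o)
E
```

```text
pics
side [[458.25116673   0.         270.18793448]
 [  0.         458.25116673 215.80726805]
 [  0.           0.           1.        ]] [0.03550685 0.         0.         0.         0.        ] [[-0.87091917 -0.30951344  0.38170831  0.11949041]
 [-0.49112191  0.57552231 -0.65389092  0.65878101]
 [-0.01729362 -0.75695145 -0.65324225  0.92635658]
 [ 0.          0.          0.          1.        ]]
top [[529.19179373   0.         287.00024053]
 [  0.         529.19179373 203.57341044]
 [  0.           0.           1.        ]] [-0.17886639  0.          0.          0.          0.        ] [[ 0.01648065 -0.99408681  0.10733032  0.45510462]
 [-0.99978085 -0.01776996 -0.01106717 -0.0787955 ]
 [ 0.01290899 -0.1071244  -0.99416182  1.22411092]
 [ 0.          0.          0.          1.        ]]
{'clock': 0.1, 'joints': array([-1.31595180e+00,  1.26333725e-01, -4.05183690e-02,  1.40538492e+00,
        6.48182916e-06,  1.57077708e+00]), 'joint_velocities': array([-3.68229990e-04,  4.30227471e-04,  9.18819360e-04, -1.74745063e-03,
        7.66746535e-05, -1.62359774e-03]), 'joint_efforts': array([ 1.07181120e-03, -4.36908460e+01,  3.53603554e+01,  1.37505418e-02,
        5.03685874e-05,  6.94545477e-06]), 'eef_pos': array([ 0.13225942, -0.50768906,  0.23059376]), 'eef_rot': array([-7.14916656e-04,  9.91891282e-01,  1.27087239e-01, -8.83181577e-05]), 'force': array([-0.07167201, -0.34963194,  0.48463275]), 'wrist_torque': array([-0.01780933, -0.05614493,  0.02144643]), 'grip_force': 0.0, 'grip_width': 0.08567507196119238}
```

View pics/side0.png

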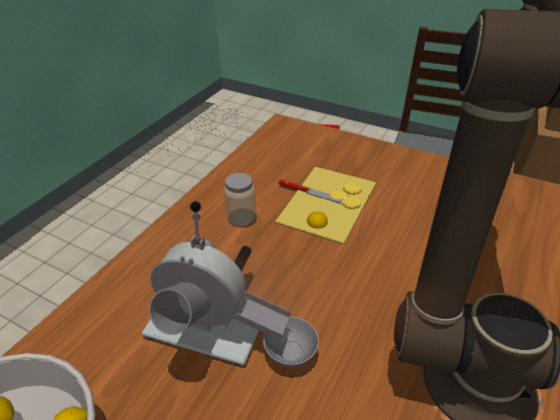

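View pics/top0.png

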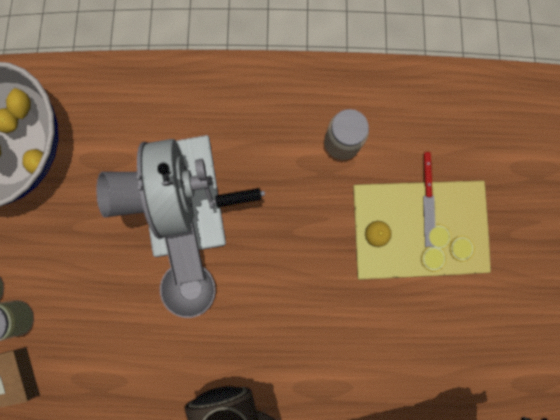

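Run:
```python
import cv2
a=cv2.imread("pics/top0.png")[125:265,90:275]; a=cv2.resize(a,None,fx=4,fy=4,interpolation=2)
b=cv2.imread("pics/side0.png")[190:340,140:260]; b=cv2.resize(b,None,fx=4,fy=4,interpolation=2)
cv2.imwrite("pics/topc.png",a);cv2.imwrite("pics/sidec.png",b)
```

```text
(no output)
```

View pics/topc.png

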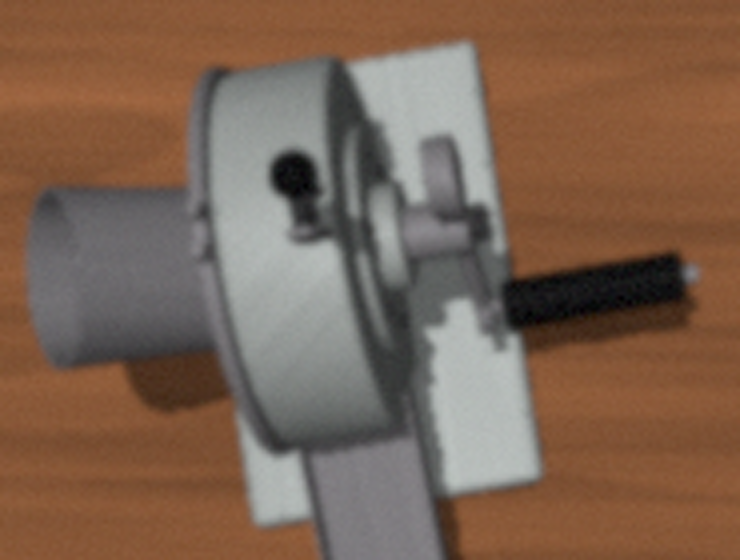

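View pics/sidec.png

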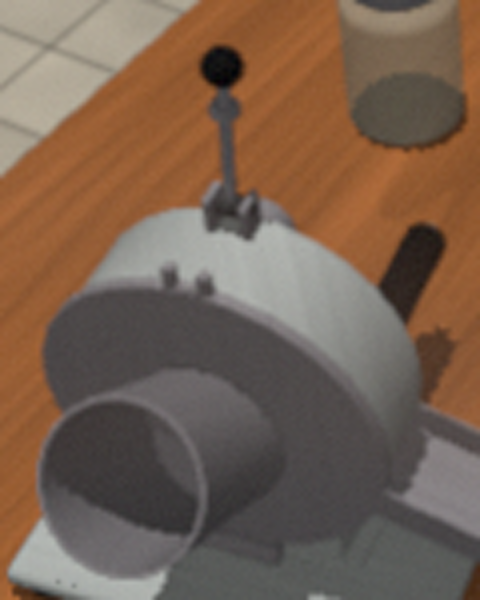

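```bash
cat > h.py <<'E'
import pickle,cv2,numpy as np
def ray(f,px):
    p=cv2.undistortPoints(np.array([[px]],float),f["camera_matrix"],f["D"])[0,0]
    T=f["cam_to_world"]; return T[:3,3],T[:3,:3]@np.array([*p,1])
def atz(f,px,z):
    o,d=ray(f,px); return o+d*(z-o[2])/d[2]
def tri(a,b):
    (o1,d1),(o2,d2)=a,b; d1=d1/np.linalg.norm(d1);d2=d2/np.linalg.norm(d2)
    t=np.linalg.lstsq(np.c_[d1,-d2],o2-o1,rcond=None)[0]; p=o1+t[0]*d1;q=o2+t[1]*d2
    return (p+q)/2,np.linalg.norm(p-q)
E
python3 - <<'E'
from h import *
np.set_printoptions(precision=4,suppress=True)
S=pickle.load(open("side.pkl","rb"));T=pickle.load(open("top.pkl","rb"))
for n,s,t in(("knob",(195.25,206.75),(163.75,168.5)),("hinge",(198,242),(166.75,183)),("fork",(186.75,258.75),(139.75,181.5))):
    print(n,tri(ray(S,s),ray(T,t)))
print("hinge z.262",atz(T,(166.75,183),.262),atz(S,(198,242),.262))
c=[atz(T,(90+u/4,125+v/4),.022) for u,v in((470,40),(542,478),(258,525))]
print("base",c,np.linalg.norm(c[0]-c[1]),np.linalg.norm(c[1]-c[2]), np.arctan2(*(c[0]-c[1])[[1,0]]),np.arctan2(-(c[2]-c[1])[0],(c[2]-c[1])[1]))
for z in(.08,.09,.1,.11,.12):
    a=atz(T,(260.75,193.75),z);b=atz(T,(217,200.75),z);print(z,a,b,np.linalg.norm(a-b),np.arctan2(-(b-a)[0],(b-a)[1]))
E
```

```text
knob (array([0.6063, 0.1218, 0.343 ]), np.float64(0.0003475467684346393))
hinge (array([0.5967, 0.1358, 0.2605]), np.float64(0.007397650604852226))
fork (array([0.5949, 0.1852, 0.2575]), np.float64(0.002408313625063262))
hinge z.262 [0.5933 0.1334 0.262 ] [0.5994 0.1381 0.262 ]
base [array([0.7422, 0.0957, 0.022 ]), array([0.4889, 0.0459, 0.022 ]), array([0.4585, 0.2084, 0.022 ])] 0.25812460090446143 0.16528068332955917 0.1939329325555905 0.1851456287647892
0.08 [ 0.5991 -0.034   0.08  ] [0.5821 0.0611 0.08  ] 0.09659834850042046 0.1773351617354234
0.09 [ 0.5979 -0.0344  0.09  ] [0.581  0.0599 0.09  ] 0.09575403920317341 0.177335161735423
0.1 [ 0.5966 -0.0348  0.1   ] [0.5799 0.0586 0.1   ] 0.09490972990592637 0.1773351617354237
0.11 [ 0.5953 -0.0352  0.11  ] [0.5788 0.0574 0.11  ] 0.09406542060867933 0.17733516173542332
0.12 [ 0.5941 -0.0356  0.12  ] [0.5776 0.0562 0.12  ] 0.09322111131143229 0.17733516173542405
```

Slicer solved (yaw ≈0.185, axle ≈(0.625, 0.019, 0.15), latch angle ≈1.72); the sizes agree. Next I approach the latch's crank side with the fingers shut.

```bash
python3 -m pendant '[{"slide":[0.2,0.1,0.21],"dr":[0,0,0.1],"jaw":1},{"slide":[0.4,0.3,0.21],"dr":[0,0,0.3],"jaw":1},{"slide":[0.974,0.9,0.206],"dr":[0,0,0.955],"jaw":1},{"slide":[0.974,0.9,0.206],"dr":[0,0,0.955],"jaw":1},{"slide":[0.974,0.9,0.206],"dr":[0,0,0.955],"jaw":1},{"slide":[0.974,0.9,0.206],"dr":[0,0,0.955],"jaw":1},{"slide":[0.974,0.9,0.206],"dr":[0,0,0.955],"jaw":1},{"slide":[0.974,0.9,0.206],"dr":[0,0,0.955],"jaw":1},{"slide":[0.974,0.9,0.206],"dr":[0,0,0.955],"jaw":1},{"slide":[0.974,0.9,0.206],"dr":[0,0,0.955],"jaw":1}]'
```

```text
clock: 1.35
eef_pos: [0.5767, -0.0992, 0.3295]
eef_rot: [-0.0, 0.639, 0.769, -0.0]
force: [0.6, -0.9, 0.6]
grip_width: -0.0002
grip_force: 0.0
```

```bash
python3 -m pendant '[{"slide":[0,0,0],"dr":[0,0,0],"jaw":1},{"slide":[0,0,0],"dr":[0,0,0],"jaw":1}]'; python3 -c "
from scipy.spatial.transform import Rotation as R
from plant import r;import numpy as np
q=r.get_obs()['eef_rot'];M=R.from_quat(np.r_[q[1:],q[0]]).as_matrix();print(M.round(3), np.arctan2(M[1,1],M[0,1]))"
```

```text
clock: 1.6
eef_pos: [0.5755, -0.1007, 0.329]
eef_rot: [-0.001, 0.639, 0.769, -0.001]
force: [0.3, 0.2, 0.3]
grip_width: 0.0003
grip_force: 0.0
[[-0.184  0.983 -0.002]
 [ 0.983  0.184 -0.   ]
 [ 0.    -0.002 -1.   ]] 0.18497899546630076
```

```bash
python3 -m pendant '[{"slide":[0.087,0.312,0.006],"dr":[0,0,0],"jaw":1},{"slide":[0.087,0.312,0.006],"dr":[0,0,0],"jaw":1},{"slide":[0.087,0.312,0.006],"dr":[0,0,0],"jaw":1},{"slide":[0.072,0.391,0.006],"dr":[0,0,0],"jaw":1},{"slide":[0.065,0.43,0.006],"dr":[0,0,0],"jaw":1},{"slide":[0.058,0.469,0.006],"dr":[0,0,0],"jaw":1},{"slide":[0.052,0.499,0.004],"dr":[0,0,0],"jaw":1},{"slide":[0.047,0.528,-0.002],"dr":[0,0,0],"jaw":1},{"slide":[0.047,0.528,-0.002],"dr":[0,0,0],"jaw":1}]'
python3 - <<'E'
from plant import grab_frame
import cv2
a=grab_frame("side")["color"][150:330,120:280,::-1]; cv2.imwrite("pics/s1.png",cv2.resize(a,None,fx=3,fy=3,interpolation=2))
E
```

```text
clock: 2.72
eef_pos: [0.5988, 0.1639, 0.3282]
eef_rot: [-0.0, 0.639, 0.769, -0.0]
force: [-0.4, -0.1, 0.6]
grip_width: 0.0
grip_force: 0.0
```

View pics/s1.png

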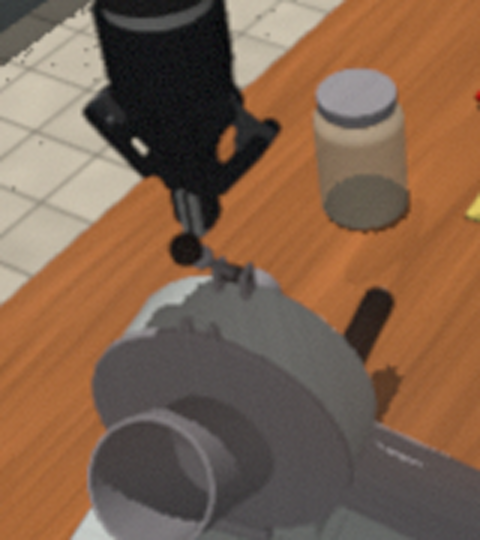

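The latch is down to about 0.8 rad (knob at (186,248) in the crop), ahead of the fingertip. Next I press it on down.

```bash
python3 -m pendant '[{"slide":[-0.007,0.039,-0.022],"dr":[0,0,0],"jaw":1},{"slide":[-0.015,0.079,-0.056],"dr":[0,0,0],"jaw":1},{"slide":[-0.019,0.102,-0.088],"dr":[0,0,0],"jaw":1},{"slide":[-0.019,0.102,-0.104],"dr":[0,0,0],"jaw":1},{"slide":[-0.019,0.102,-0.110],"dr":[0,0,0],"jaw":1},{"slide":[-0.019,0.102,-0.114],"dr":[0,0,0],"jaw":1},{"slide":[-0.019,0.102,-0.114],"dr":[0,0,0],"jaw":1}]'
```

```text
clock: 3.65
eef_pos: [0.5896, 0.2139, 0.2729]
eef_rot: [0.0, 0.639, 0.769, 0.001]
force: [-2.3, 0.4, 2.0]
grip_width: 0.0
grip_force: 1.4
```

```bash
python3 -m pendant '[{"slide":[0,0,-0.006],"dr":[0,0,0],"jaw":1},{"slide":[0,0,-0.006],"dr":[0,0,0],"jaw":1}]';python3 -m pendant '[{"slide":[0,0,-0.004],"dr":[0,0,0],"jaw":1},{"slide":[0,0,-0.006],"dr":[0,0,0],"jaw":1},{"slide":[0,0,-0.006],"dr":[0,0,0],"jaw":1}]'
python3 - <<'E'
from plant import grab_frame
import cv2
a=grab_frame("side")["color"][150:330,120:280,::-1]; cv2.imwrite("pics/s2.png",cv2.resize(a,None,fx=3,fy=3,interpolation=2))
E
```

```text
clock: 3.9
eef_pos: [0.5897, 0.214, 0.2722]
eef_rot: [0.001, 0.639, 0.769, 0.002]
force: [-4.9, 0.8, 15.2]
grip_width: 0.0002
grip_force: 7.4
clock: 4.28
eef_pos: [0.5898, 0.2141, 0.2718]
eef_rot: [0.002, 0.639, 0.769, 0.004]
force: [-6.5, -2.3, 25.1]
grip_width: 0.0001
grip_force: 12.7
```

View pics/s2.png

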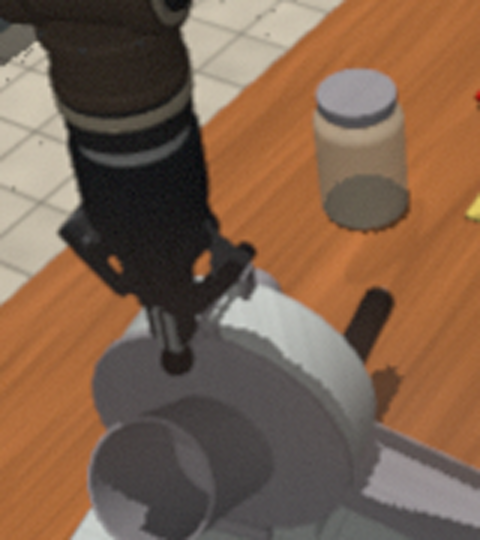

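The latch is on its stop: the tip halted at z=0.272 as predicted, and the force climbed to 25 N. Next: lift, open and go over the grip.

```bash
python3 -m pendant '[{"slide":[0,0,0.1],"dr":[0,0,0],"jaw":1},{"slide":[0,0,0.18],"dr":[0,0,0],"jaw":1},{"slide":[0.003,-0.1,0.18],"dr":[0,0,0],"jaw":-1},{"slide":[0.003,-0.2,0.18],"dr":[0,0,0],"jaw":-1},{"slide":[0.003,-0.32,0.18],"dr":[0,0,0],"jaw":-1},{"slide":[0.003,-0.427,0.15],"dr":[0,0,0],"jaw":-1},{"slide":[0.003,-0.427,0.05],"dr":[0,0,0],"jaw":-1},{"slide":[0.003,-0.427,-0.05],"dr":[0,0,0],"jaw":-1},{"slide":[0.003,-0.427,-0.13],"dr":[0,0,0],"jaw":-1},{"slide":[0.003,-0.427,-0.13],"dr":[0,0,0],"jaw":-1}]'
python3 - <<'E'
from plant import grab_frame,r
import cv2,numpy as np
from scipy.spatial.transform import Rotation as R
o=r.get_obs();f=grab_frame("wrist"); cv2.imwrite("pics/w.png",f["color"][:,:,::-1])
q=o['eef_rot'];M=R.from_quat(np.r_[q[1:],q[0]]).as_matrix();T=np.eye(4);T[:3,:3]=M;T[:3,3]=o['eef_pos']
f["cam_to_world"]=T@f["tool_from_camera"]
import pickle;pickle.dump(f,open("wrist.pkl","wb"));print(o['eef_pos'])
E
```

```text
clock: 5.58
eef_pos: [0.5891, 0.0, 0.1976]
eef_rot: [-0.002, 0.639, 0.769, -0.002]
force: [-0.7, -0.8, 0.5]
grip_width: 0.0856
grip_force: 0.0
[5.89132902e-01 8.79542177e-06 1.97599637e-01]
```

View pics/w.png

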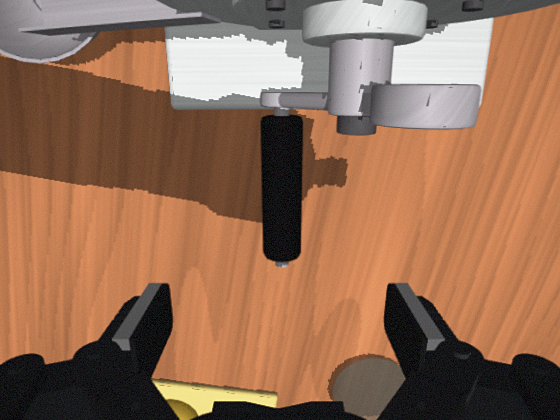

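Run:
```python
from h import *
W=pickle.load(open("wrist.pkl","rb"))
for p in((281,115),(282,259),(281,187)):print(atz(W,p,.091).round(4))
```

```text
[0.5786 0.0632 0.091 ]
[ 0.5984 -0.0375  0.091 ]
[0.5876 0.0159 0.091 ]
```

```bash
python3 -m pendant '[{"slide":[0.003,0,-0.1],"dr":[0,0,0],"jaw":-1},{"slide":[0.003,0,-0.2],"dr":[0,0,0],"jaw":-1},{"slide":[0.003,0,-0.256],"dr":[0,0,0],"jaw":-1},{"slide":[0.003,0,-0.256],"dr":[0,0,0],"jaw":-1},{"slide":[0.003,0,-0.256],"dr":[0,0,0],"jaw":0.7},{"slide":[0.003,0,-0.256],"dr":[0,0,0],"jaw":1},{"slide":[0.003,0,-0.256],"dr":[0,0,0],"jaw":1},{"slide":[0.003,0,-0.256],"dr":[0,0,0],"jaw":1},{"slide":[0.003,0,-0.256],"dr":[0,0,0],"jaw":1}]'
```

```text
clock: 6.75
eef_pos: [0.5927, 0.0004, 0.0737]
eef_rot: [0.0, 0.639, 0.769, 0.0]
force: [-2.9, -1.6, 6.1]
grip_width: 0.026
grip_force: 58.8
```

Gripped (58.8 N, 26 mm opening). Next I compute the circle increments.

```bash
cat > circ.py <<'E'
import sys,numpy as np
p0,step,n,k=float(sys.argv[1]),float(sys.argv[2]),int(sys.argv[3]),int(sys.argv[4])
for i in range(n):
    a=p0+i*step; print(f"{a:.3f}",end=" ")
    for j in range(1,k+1):
        b=a+step*j/k; dx=.14*(np.sin(b)-np.sin(a)); dz=.14*(np.cos(b)-np.cos(a))
        print([round(float(v),3) for v in(.983*dx,.184*dx,dz)],end=" ")
    print()
E
python3 circ.py 3.70 0.5236 12 4
```

```text
3.700 [-0.015, -0.003, 0.011] [-0.028, -0.005, 0.023] [-0.039, -0.007, 0.037] [-0.049, -0.009, 0.053] 
4.224 [-0.007, -0.001, 0.017] [-0.013, -0.002, 0.034] [-0.015, -0.003, 0.052] [-0.016, -0.003, 0.071] 
4.747 [0.002, 0.0, 0.018] [0.006, 0.001, 0.036] [0.012, 0.002, 0.053] [0.021, 0.004, 0.069] 
5.271 [0.011, 0.002, 0.015] [0.023, 0.004, 0.028] [0.037, 0.007, 0.04] [0.052, 0.01, 0.049] 
5.794 [0.016, 0.003, 0.008] [0.034, 0.006, 0.013] [0.051, 0.01, 0.016] [0.069, 0.013, 0.016] 
6.318 [0.018, 0.003, -0.002] [0.035, 0.007, -0.006] [0.052, 0.01, -0.013] [0.068, 0.013, -0.021] 
6.842 [0.015, 0.003, -0.011] [0.028, 0.005, -0.023] [0.039, 0.007, -0.037] [0.049, 0.009, -0.053] 
7.365 [0.007, 0.001, -0.017] [0.013, 0.002, -0.034] [0.015, 0.003, -0.052] [0.016, 0.003, -0.071] 
7.889 [-0.002, -0.0, -0.018] [-0.006, -0.001, -0.036] [-0.012, -0.002, -0.053] [-0.021, -0.004, -0.069] 
8.412 [-0.011, -0.002, -0.015] [-0.023, -0.004, -0.028] [-0.037, -0.007, -0.04] [-0.052, -0.01, -0.049] 
8.936 [-0.016, -0.003, -0.008] [-0.034, -0.006, -0.013] [-0.051, -0.01, -0.016] [-0.069, -0.013, -0.016] 
9.460 [-0.018, -0.003, 0.002] [-0.035, -0.007, 0.006] [-0.052, -0.01, 0.013] [-0.068, -0.013, 0.021]
```

```bash
python3 -m pendant '[{"slide":[-0.015,-0.003,0.011],"dr":[0,0,0],"jaw":1},{"slide":[-0.028,-0.005,0.023],"dr":[0,0,0],"jaw":1},{"slide":[-0.039,-0.007,0.037],"dr":[0,0,0],"jaw":1},{"slide":[-0.049,-0.009,0.053],"dr":[0,0,0],"jaw":1}]' | tee -a log.txt
python3 -m pendant '[{"slide":[-0.007,-0.001,0.017],"dr":[0,0,0],"jaw":1},{"slide":[-0.013,-0.002,0.034],"dr":[0,0,0],"jaw":1},{"slide":[-0.015,-0.003,0.052],"dr":[0,0,0],"jaw":1},{"slide":[-0.016,-0.003,0.071],"dr":[0,0,0],"jaw":1}]' | tee -a log.txt
```

```text
clock: 7.25
eef_pos: [0.5677, -0.0043, 0.0995]
eef_rot: [0.0, 0.639, 0.769, -0.0]
force: [3.9, -1.1, -4.4]
grip_width: 0.026
grip_force: 59.7
clock: 7.75
eef_pos: [0.5586, -0.0059, 0.1348]
eef_rot: [-0.001, 0.639, 0.769, -0.001]
force: [-1.1, -5.4, -3.0]
grip_width: 0.0263
grip_force: 60.1
```

Tracking well with low forces, so I go on with the rest of the turn.

```bash
python3 -m pendant '[{"slide":[0.002,0,0.018],"dr":[0,0,0],"jaw":1},{"slide":[0.006,0.001,0.036],"dr":[0,0,0],"jaw":1},{"slide":[0.012,0.002,0.053],"dr":[0,0,0],"jaw":1},{"slide":[0.021,0.004,0.069],"dr":[0,0,0],"jaw":1}]' | tee -a log.txt
python3 -m pendant '[{"slide":[0.011,0.002,0.015],"dr":[0,0,0],"jaw":1},{"slide":[0.023,0.004,0.028],"dr":[0,0,0],"jaw":1},{"slide":[0.037,0.007,0.04],"dr":[0,0,0],"jaw":1},{"slide":[0.052,0.01,0.049],"dr":[0,0,0],"jaw":1}]' | tee -a log.txt
python3 -m pendant '[{"slide":[0.016,0.003,0.008],"dr":[0,0,0],"jaw":1},{"slide":[0.034,0.006,0.013],"dr":[0,0,0],"jaw":1},{"slide":[0.051,0.01,0.016],"dr":[0,0,0],"jaw":1},{"slide":[0.069,0.013,0.016],"dr":[0,0,0],"jaw":1}]' | tee -a log.txt
python3 -m pendant '[{"slide":[0.018,0.003,-0.002],"dr":[0,0,0],"jaw":1},{"slide":[0.035,0.007,-0.006],"dr":[0,0,0],"jaw":1},{"slide":[0.052,0.01,-0.013],"dr":[0,0,0],"jaw":1},{"slide":[0.068,0.013,-0.021],"dr":[0,0,0],"jaw":1}]' | tee -a log.txt
```

```text
clock: 8.25
eef_pos: [0.5685, -0.004, 0.1701]
eef_rot: [-0.001, 0.639, 0.769, -0.002]
force: [-7.2, -6.9, 2.7]
grip_width: 0.0265
grip_force: 60.7
clock: 8.75
eef_pos: [0.5958, 0.0012, 0.1961]
eef_rot: [0.0, 0.639, 0.769, -0.0]
force: [-4.0, -5.6, 7.0]
grip_width: 0.0264
grip_force: 61.2
clock: 9.25
eef_pos: [0.6311, 0.0079, 0.204]
eef_rot: [0.001, 0.639, 0.769, 0.0]
force: [-3.5, -3.9, 3.9]
grip_width: 0.0262
grip_force: 60.9
clock: 9.75
eef_pos: [0.6649, 0.0143, 0.1928]
eef_rot: [0.0, 0.639, 0.769, 0.0]
force: [-4.2, -5.3, 1.9]
grip_width: 0.0263
grip_force: 60.9
```

```bash
python3 -m pendant '[{"slide":[0.015,0.003,-0.011],"dr":[0,0,0],"jaw":1},{"slide":[0.028,0.005,-0.023],"dr":[0,0,0],"jaw":1},{"slide":[0.039,0.007,-0.037],"dr":[0,0,0],"jaw":1},{"slide":[0.049,0.009,-0.053],"dr":[0,0,0],"jaw":1}]' | tee -a log.txt
python3 -m pendant '[{"slide":[0.007,0.001,-0.017],"dr":[0,0,0],"jaw":1},{"slide":[0.013,0.002,-0.034],"dr":[0,0,0],"jaw":1},{"slide":[0.015,0.003,-0.052],"dr":[0,0,0],"jaw":1},{"slide":[0.016,0.003,-0.071],"dr":[0,0,0],"jaw":1}]' | tee -a log.txt
python3 -m pendant '[{"slide":[-0.002,0,-0.018],"dr":[0,0,0],"jaw":1},{"slide":[-0.006,-0.001,-0.036],"dr":[0,0,0],"jaw":1},{"slide":[-0.012,-0.002,-0.053],"dr":[0,0,0],"jaw":1},{"slide":[-0.021,-0.004,-0.069],"dr":[0,0,0],"jaw":1}]' | tee -a log.txt
python3 -m pendant '[{"slide":[-0.011,-0.002,-0.015],"dr":[0,0,0],"jaw":1},{"slide":[-0.023,-0.004,-0.028],"dr":[0,0,0],"jaw":1},{"slide":[-0.037,-0.007,-0.04],"dr":[0,0,0],"jaw":1},{"slide":[-0.052,-0.01,-0.049],"dr":[0,0,0],"jaw":1}]' | tee -a log.txt
python3 -m pendant '[{"slide":[-0.016,-0.003,-0.008],"dr":[0,0,0],"jaw":1},{"slide":[-0.034,-0.006,-0.013],"dr":[0,0,0],"jaw":1},{"slide":[-0.051,-0.01,-0.016],"dr":[0,0,0],"jaw":1},{"slide":[-0.069,-0.013,-0.016],"dr":[0,0,0],"jaw":1}]' | tee -a log.txt
python3 -m pendant '[{"slide":[-0.018,-0.003,0.002],"dr":[0,0,0],"jaw":1},{"slide":[-0.035,-0.007,0.006],"dr":[0,0,0],"jaw":1},{"slide":[-0.052,-0.01,0.013],"dr":[0,0,0],"jaw":1},{"slide":[-0.068,-0.013,0.021],"dr":[0,0,0],"jaw":1}]' | tee -a log.txt
```

```text
clock: 10.25
eef_pos: [0.6887, 0.0188, 0.1662]
eef_rot: [-0.0, 0.639, 0.769, -0.0]
force: [-7.7, -4.6, 5.4]
grip_width: 0.026
grip_force: 61.0
clock: 10.75
eef_pos: [0.6964, 0.0202, 0.1314]
eef_rot: [-0.0, 0.639, 0.769, -0.0]
force: [-9.9, -4.4, 11.3]
grip_width: 0.0259
grip_force: 61.6
clock: 11.25
eef_pos: [0.6871, 0.0184, 0.0986]
eef_rot: [0.001, 0.639, 0.769, 0.001]
force: [-7.5, -2.8, 18.0]
grip_width: 0.0262
grip_force: 62.3
clock: 11.75
eef_pos: [0.6652, 0.0142, 0.0753]
eef_rot: [0.004, 0.639, 0.769, 0.004]
force: [6.1, -0.7, 12.5]
grip_width: 0.0262
grip_force: 61.8
clock: 12.25
eef_pos: [0.6306, 0.0077, 0.0642]
eef_rot: [0.003, 0.639, 0.769, 0.003]
force: [10.7, -2.2, -2.6]
grip_width: 0.0263
grip_force: 60.1
clock: 12.75
eef_pos: [0.5939, 0.0007, 0.0731]
eef_rot: [0.001, 0.639, 0.769, 0.001]
force: [6.8, -2.4, -5.0]
grip_width: 0.0261
grip_force: 59.9
```

```bash
cat > fit.py <<'E'
import re,numpy as np,sys
s=open("log.txt").read(); g=lambda k:np.array([eval(x) for x in re.findall(k+r": (\[.*\])",s)])
P,F=g("eef_pos"),g("force"); xs=P@[.983,.184,0]; fx=F@[.983,.184,0]; z,fz=P[:,2],F[:,2]
A=np.c_[2*xs,2*z,np.ones(len(z))]; c=np.linalg.lstsq(A,xs**2+z**2,rcond=None)[0]; R=np.sqrt(c[2]+c[0]**2+c[1]**2)
print("centre",c[:2],"R",R)
ph=np.unwrap(np.arctan2(xs-c[0],z-c[1])); T=-(fx*np.cos(ph)-fz*np.sin(ph)); rad=fx*np.sin(ph)+fz*np.cos(ph)
d=np.sign(np.r_[ph[1]-ph[0],np.diff(ph)])          # direction; gravity part g = T (resisting +phi)
B=np.c_[d,np.sin(ph),np.cos(ph)]; k,res,*_=np.linalg.lstsq(B,T,rcond=None)
print(np.c_[ph,d,T,B@k,rad].round(2)); print(k.round(2),"amp",np.hypot(k[1],k[2]),"sd",np.std(T-B@k))
# T = a sin(ph)+b cos(ph): resistance = dU/dph, U=-a cos+b sin ; minimum of U
q=np.linspace(0,2*np.pi,6284); print("min-energy crank angle",q[np.argmin(-k[1]*np.cos(q)+k[2]*np.sin(q))])
E
python3 fit.py
```

```text
centre [0.61822756 0.13404438] R 0.07005663204684148
[[ -2.09   1.     5.62   5.23  -0.99]
 [ -1.56   1.     3.02   3.01   2.04]
 [ -1.03   1.     1.98   1.81   8.55]
 [ -0.48   1.     1.17   2.     8.5 ]
 [  0.05   1.     4.35   3.52   3.68]
 [  0.57   1.     5.32   5.89  -1.18]
 [  1.09   1.     8.66   8.48  -5.  ]
 [  1.61   1.    10.89  10.6  -10.96]
 [  2.1    1.    11.55  11.7  -15.9 ]
 [  2.56   1.    11.74  11.67  -7.27]
 [  3.1    1.     9.99  10.36   3.04]
 [  3.65   1.     7.89   7.94   1.3 ]]
[ 6.76  3.71 -3.44] amp 5.058246525372303 sd 0.4263565073416196
min-energy crank angle 0.747022031587323
```

Clean fit: drag 6.8 N, imbalance 5.06 N, and heavy side down at crank ≈0.75. I go there in the reverse direction, which also cross-checks the fit.

```bash
python3 circ.py 3.70 -0.492 6 4
```

```text
3.700 [0.015, 0.003, -0.008] [0.031, 0.006, -0.014] [0.047, 0.009, -0.019] [0.064, 0.012, -0.021] 
3.208 [0.017, 0.003, -0.0] [0.034, 0.006, 0.002] [0.05, 0.009, 0.006] [0.066, 0.012, 0.012] 
2.716 [0.015, 0.003, 0.008] [0.029, 0.005, 0.018] [0.041, 0.008, 0.029] [0.052, 0.01, 0.042] 
2.224 [0.009, 0.002, 0.014] [0.017, 0.003, 0.03] [0.023, 0.004, 0.046] [0.027, 0.005, 0.063] 
1.732 [0.002, 0.0, 0.017] [0.001, 0.0, 0.034] [-0.001, -0.0, 0.051] [-0.006, -0.001, 0.068] 
1.240 [-0.006, -0.001, 0.016] [-0.015, -0.003, 0.031] [-0.025, -0.005, 0.045] [-0.037, -0.007, 0.057]
```

```bash
python3 -m pendant '[{"slide":[0.015,0.003,-0.008],"dr":[0,0,0],"jaw":1},{"slide":[0.031,0.006,-0.014],"dr":[0,0,0],"jaw":1},{"slide":[0.047,0.009,-0.019],"dr":[0,0,0],"jaw":1},{"slide":[0.064,0.012,-0.021],"dr":[0,0,0],"jaw":1}]' >> log.txt
python3 -m pendant '[{"slide":[0.017,0.003,0],"dr":[0,0,0],"jaw":1},{"slide":[0.034,0.006,0.002],"dr":[0,0,0],"jaw":1},{"slide":[0.05,0.009,0.006],"dr":[0,0,0],"jaw":1},{"slide":[0.066,0.012,0.012],"dr":[0,0,0],"jaw":1}]' >> log.txt
python3 -m pendant '[{"slide":[0.015,0.003,0.008],"dr":[0,0,0],"jaw":1},{"slide":[0.029,0.005,0.018],"dr":[0,0,0],"jaw":1},{"slide":[0.041,0.008,0.029],"dr":[0,0,0],"jaw":1},{"slide":[0.052,0.01,0.042],"dr":[0,0,0],"jaw":1}]' >> log.txt
python3 -m pendant '[{"slide":[0.009,0.002,0.014],"dr":[0,0,0],"jaw":1},{"slide":[0.017,0.003,0.03],"dr":[0,0,0],"jaw":1},{"slide":[0.023,0.004,0.046],"dr":[0,0,0],"jaw":1},{"slide":[0.027,0.005,0.063],"dr":[0,0,0],"jaw":1}]' >> log.txt
python3 -m pendant '[{"slide":[0.002,0,0.017],"dr":[0,0,0],"jaw":1},{"slide":[0.001,0,0.034],"dr":[0,0,0],"jaw":1},{"slide":[-0.001,0,0.051],"dr":[0,0,0],"jaw":1},{"slide":[-0.006,-0.001,0.068],"dr":[0,0,0],"jaw":1}]' >> log.txt
python3 -m pendant '[{"slide":[-0.006,-0.001,0.016],"dr":[0,0,0],"jaw":1},{"slide":[-0.015,-0.003,0.031],"dr":[0,0,0],"jaw":1},{"slide":[-0.025,-0.005,0.045],"dr":[0,0,0],"jaw":1},{"slide":[-0.037,-0.007,0.057],"dr":[0,0,0],"jaw":1}]' >> log.txt
python3 fit.py
```

```text
centre [0.61820933 0.1340251 ] R 0.07005455819958788
[[ -2.09   1.     5.62   5.11  -0.99]
 [ -1.56   1.     3.02   2.89   2.04]
 [ -1.03   1.     1.98   1.71   8.55]
 [ -0.48   1.     1.17   1.95   8.5 ]
 [  0.05   1.     4.35   3.52   3.68]
 [  0.57   1.     5.32   5.93  -1.18]
 [  1.09   1.     8.66   8.55  -5.  ]
 [  1.61   1.    10.9   10.67 -10.96]
 [  2.1    1.    11.56  11.75 -15.89]
 [  2.56   1.    11.74  11.68  -7.27]
 [  3.1    1.     9.99  10.32   3.04]
 [  3.65   1.     7.89   7.85   1.3 ]
 [  3.17  -1.    -4.21  -3.44  -8.97]
 [  2.69  -1.    -1.18  -2.   -17.33]
 [  2.24  -1.    -1.73  -1.63 -14.25]
 [  1.77  -1.    -2.06  -2.34  -7.26]
 [  1.28  -1.    -4.21  -4.08  -4.74]
 [  0.78  -1.    -6.32  -6.48  -3.03]]
[ 6.74  3.81 -3.42] amp 5.116363262285253 sd 0.4495486074259445
min-energy crank angle 0.7310215596925477
```

Both directions agree: heavy side down at 0.73, and the crank is now at 0.78. I let it settle and check.

```bash
python3 -m pendant '[{"slide":[-0.002,0,0.002],"dr":[0,0,0],"jaw":1},{"slide":[-0.002,0,0.002],"dr":[0,0,0],"jaw":1},{"slide":[-0.002,0,0.002],"dr":[0,0,0],"jaw":1},{"slide":[-0.002,0,0.002],"dr":[0,0,0],"jaw":1},{"slide":[-0.002,0,0.002],"dr":[0,0,0],"jaw":1},{"slide":[-0.002,0,0.002],"dr":[0,0,0],"jaw":1}]'
python3 - <<'E'
from plant import r,grab_frame
import numpy as np,cv2
o=r.get_obs();p=o['eef_pos'];print(np.arctan2(p@[.983,.184,0]-.6182,p[2]-.134),abs(o['joint_velocities']).max())
a=grab_frame("side")["color"][150:330,120:280,::-1]; cv2.imwrite("pics/s3.png",cv2.resize(a,None,fx=3,fy=3,interpolation=2))
E
```

```text
clock: 16.5
eef_pos: [0.6748, 0.0161, 0.1849]
eef_rot: [0.0, 0.639, 0.769, 0.0]
force: [-0.9, -1.5, 4.3]
grip_width: 0.026
grip_force: 61.0
0.7574519551954946 0.001470953621586999
```

View pics/s3.png

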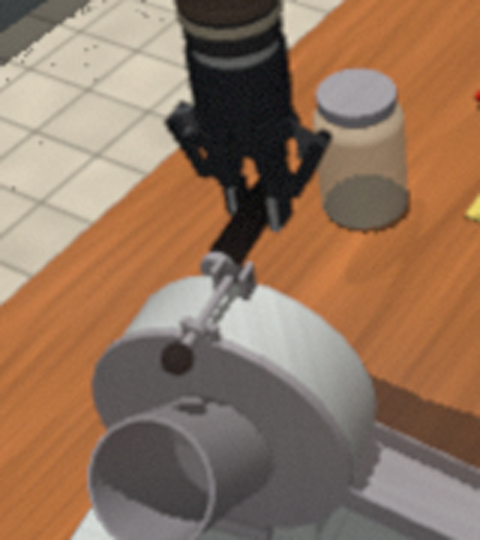

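The latch lies in the fork with its knob at (177,360), where it was pressed to. The grip is held and still at 0.757 rad, 0.03 from the heavy-side-down angle.

```bash
python3 -c "
from plant import r
print(r.job_done())"
```

```text
the job is handed in; nothing more can be done
None
```

The job is handed in with no verdict returned: latch fully down in its fork, crank grip held still at 0.757 rad (heavy side down fitted at 0.73), and the jar, bowl, knife and lemon half never approached.

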